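# Set out the wash things on the drying stone and the bamboo tray

### The job

Put the wet things out on the dark drying stone (left, right and behind are as the robot sees them): stand the red cup in line with the soap dish in the middle of the free space to its right, and lay the green toothbrush, bristles up, lengthwise along the middle of the free strip behind the two, all of it on the stone. Put the dry things out on the bamboo tray: the clear acrylic box upright at the left end with its long sides running front to back, the cream jar upright in line between the amber bottle and the box with a gap to each, and the nail file lying centred and lengthwise on top of the box's lid. Leave the soap dish, the amber bottle and the nail brush where they are, and let go of everything.

Things in the scene. Friction and masses are not known exactly. Their poses are not given: they have to be found in the camera images.
- stone: Dark grey drying stone, a flat slab fixed on the light grey counter: 140 mm front to back (its x) by 230 mm (its y) by 12 mm thick. Origin: centre of underside; z up, +x to its back edge (away from robot), +y to its left end; turned under 0.2 rad. Soap dish on its left half; free right of the dish: y -115 to +5 mm; free strip behind the dish: x +13 to +70 mm. Lies left or right of the tray.
- bamboo: Brown bamboo tray with a low rim, fixed on the counter: 140 mm front to back (its x) by 230 mm (its y). Floor 8 mm and rim top 13 mm above the counter; rim 6 mm wide, inside 128 x 218 mm. Origin: centre of underside; z up, +x to its back (away from robot), +y to its left end; turned under 0.2 rad. The amber bottle stands at its right end.
- soap_dish: Blue ceramic soap dish with a cream-coloured bar of soap, loose, standing on the drying stone; stays where it is. 70 mm front to back (its x) by 100 mm (its y), rim 20 mm high, top of the soap 30 mm. Origin at the centre of its underside, +z up; its centre is about 55 mm left of and 22 mm in front of the stone's centre.
- amber_bottle: Small amber glass bottle with a black cap, loose, standing in the bamboo tray; stays where it is. 44 mm diameter, 68 mm high. Origin at the centre of its underside, +z up; about 83 mm right of the tray's centre, on its middle line.
- nail_brush: Wooden nail brush with pale bristles down, loose on the counter among the wash things; stays where it is. 90 mm (its x) by 38 mm (its y) by 30 mm high. Origin at the centre of its underside, +z up.
- red_cup: Red plastic cup standing upright, open top; 66 mm outer diameter at the rim, a little narrower at the foot, 75 mm high, wall 3 mm, about 60 g. Origin at the centre of its underside, +z up.
- toothbrush: Green toothbrush lying on its flat back, white bristles up; 170 mm long (its x, head at +x). Handle 12 mm wide (y), 10 mm thick, from x = -85 to +30 mm; head 12 mm wide, 16 mm high with bristles. Origin on the underside at half length, +z up; balances near x = -15 mm. About 20 g.
- nail_file: Steel nail file with a purple plastic handle, round tip, lying flat; 120 mm long (its x, steel tip at +x). The handle is 14 mm wide (y) and 8 mm thick from x = -60 to +10 mm, the blade 12 mm wide and 4 mm thick. Origin on the underside at half length, +z up; balances near x = -5 to -10 mm. About 30 g.
- acrylic_box: Clear acrylic box with a flat sliding lid, shut and fixed, with a blue thumb grip and coloured hair clips to be seen inside; 105 mm long (its x) by 60 mm wide (its y) by 42 mm high, flat lid top at 42 mm. Origin at the centre of its underside, +z up. About 130 g.
- cream_jar: White cream jar with a blue screw cap, standing upright; 50 mm diameter, 45 mm high, about 90 g. Origin at the centre of its underside, +z up.
There are look-alikes about, which are no part of the job. What is meant by the cream_jar is not yellow, and is the larger of those in its own colour.

How it is judged (in metres and radians):
At the end, for the whole second after the job is handed in: Within 15-20 mm and 0.2 rad: cup upright right of the dish, brush bristles up in the strip behind; box flat at the tray's left end, jar 50-95 mm from bottle and 58-105 mm from box (centres), file on the lid; dish, bottle, nail brush moved under 12 mm; all released and at rest (x of red_cup in the frame of stone between -0.04 and -0.004 m and y of red_cup in the frame of stone between -0.075 and -0.035 m and z of red_cup in the frame of stone between 0.009 and 0.015 m and angle between each of red_cup, cream_jar's own z axis and vertical below 0.1 rad and x of toothbrush in the frame of stone between 0.024 and 0.059 m and y of toothbrush in the frame of stone between -0.03 and 0.03 m and z of toothbrush in the frame of stone between 0.009 and 0.016 m and angle between the x axis of toothbrush and the y axis of stone, either way round below 0.2 rad and angle between each of toothbrush, nail_file's own z axis and vertical below 0.2 rad and x of acrylic_box in the frame of bamboo between -0.015 and 0.015 m and y of acrylic_box in the frame of bamboo between 0.042 and 0.083 m and z of acrylic_box in the frame of bamboo between 0.005 and 0.011 m and angle between the x axis of acrylic_box and the x axis of bamboo, either way round below 0.2 rad and angle between acrylic_box's own z axis and vertical below 0.08 rad and x of cream_jar in the frame of bamboo between -0.018 and 0.018 m and horizontal distance between cream_jar and amber_bottle between 0.05 and 0.095 m and z of cream_jar in the frame of acrylic_box between -0.003 and 0.003 m and horizontal distance between cream_jar and acrylic_box between 0.058 and 0.105 m and y of cream_jar in the frame of bamboo between -0.045 and 0.015 m and x of nail_file in the frame of acrylic_box between -0.015 and 0.015 m and y of nail_file in the frame of acrylic_box between -0.014 and 0.014 m and z of nail_file in the frame of acrylic_box between 0.039 and 0.046 m and angle between the x axis of nail_file and the x axis of acrylic_box, either way round below 0.2 rad and linear speed of each of red_cup, toothbrush, nail_file, acrylic_box, cream_jar below 0.02 m/s and distance of each of soap_dish, amber_bottle, nail_brush from where it was at the start of the episode below 0.012 m and angle between each of soap_dish, amber_bottle, nail_brush's own z axis and vertical below 0.15 rad); the robot touches nothing.
It fails at once if the soap dish is pushed away more than 20 mm or tipped (distance of soap_dish from where it was at the start of the episode above 0.02 m or angle between soap_dish's own z axis and vertical above 0.5 rad).
It fails at once if the amber bottle is pushed away more than 20 mm or tipped (distance of amber_bottle from where it was at the start of the episode above 0.02 m or angle between amber_bottle's own z axis and vertical above 0.5 rad).
It fails at once if the nail brush is pushed away more than 20 mm or tipped (distance of nail_brush from where it was at the start of the episode above 0.02 m or angle between nail_brush's own z axis and vertical above 0.5 rad).
It also fails if it takes over 141 s, if anything falls off the work surface, if the arm or the gripper's body presses on something with over 40 N, if the wrist force passes 120 N, or if a joint passes its speed limit or range.

### The arm

A 6-joint arm with a two-finger parallel gripper is mounted at the origin on the work surface. World frame = base frame: x ahead of the robot, y to its left, z up, the work surface at z = 0. Lengths are in mm, angles in rad, forces in N, time in s.
With the tool pointing down it reaches from about 200 to 875 mm from the base axis. Payload 3.4 kg.
Tool frame: the origin (TCP) lies between the finger pads; the fingertips stand r.tips_ahead ahead of it and the grasp point (between the pads) lies 11 mm behind it (r.tips_ahead is the distance from the TCP to the fingertips, in mm); z points along the fingers, y is the line along which they close (so a half turn about z gives the same grasp; the last joint's range is limited). The gripper opens to 94 mm and grips with 3 to 60 N. Pads are 16 mm wide; open, the fingers measure 119 mm over their backs; the gripper's body (75 mm by 177 mm) begins 78 mm behind the grasp point.
Start: joints at [-1.42, 0.276, 1.505, -0, 1.361, -0.121], TCP at [154.366, -553.928, 213.493] pointing down, gripper open.
Joint ranges: [-2.89, 2.89], [-0.75, 2.08], [0.22, 2.7], [-1.18, 4.32], [0.11, 2.71], [-2.7, 2.7]. Speed limits (rad/s): [2.57, 2.57, 3.14, 3.14, 3.14, 3.14].

### API

Orientations are given as a unit quaternion [x, y, z, w].
In Python, from station import sensors, imaging, order, r gives the robot as it stands. The module is installed in compiled form; this text tells all that it offers.
- The arm moves only by the tool arm_command, never from a script. Its argument "moves" is a list of rows, each an object with "gripper": the gripper's target within -1 to 1 (shut at 1, half-way at 0, fully open at -1); "linear": the shift along the world's x, y, z in m, a list of three; "rot": the turn, a rotation vector about the world's x, y, z in degrees, a list of three. In form: [{"gripper": gripper, "linear": [tx, ty, tz], "rot": [rx, ry, rz]}, ...]. A call has 1 to 5 rows; each row is the pose to reach, as a shift and turn from the pose commanded when the call began; what a row does not reach only later rows make up. A row lasts 1/10 s, in which the tool goes at most 50 mm and 8.59 degrees, less where a joint would pass 70% of its speed; a pose out of reach is approached as far as the arm can. A call with a gripper value outside its range is refused whole. The fingers move at their own pace and stop on an object; "squeeze" is the grip in N (left out, the last holds). Time passes only in rows, so rows that repeat a pose let the fingers close. It gives the time, the measured TCP pose, the force, the opening and the grip force at its end, in the units of the state.
- sensors.get_state(): the state, without advancing time (a new reading comes with each control period).
- imaging.snapshot(name): name is "side" or "top"; returns a dict with "image" (420x560x3 uint8, blue, green, red), "fx", "fy", "cx", "cy" (pixels), "k1" (the pictures are not rectified: a ray, as slopes to the right and down, at radius r is drawn at 1 + k1 r^2 times it, then the intrinsics apply), "R" (3x3) and "t" (3): a world point X has camera coordinates R X + t. Camera axes: x right, y down, z forward; pixel columns grow to the right and rows downward; lengths in mm; the calibration is good to about 2 mm. A picture is of the moment at which its call begins. There is no depth.
- order.close_job(): hands the job in; it is judged then, once.
The state is a dict: "time_s": time; "qpos": joint angles; "joint_velocities": joint speeds; "joint_efforts": joint torques, N m; "tcp_pos": TCP position; "orientation": TCP orientation; "contact_force": force on the tool from outside, world axes, zero at the start; "torque": the same for the moment, N m; "opening": opening from 0.0 (shut) to 1.0 (fully open); "grasp_force": force on a finger pad.
Only numpy, scipy, OpenCV 4.12 (cv2) and the standard library are available. Lean on these libraries where they do the work, as an engineer would, in place of code of your own. Each camera call takes 0.05 s, during which the arm holds its last target. There are 200 camera calls.

## Working session

There is one attempt and no reset: what is moved stays moved. The work goes in short steps, Python scripts to look and compute and a tool call to move; the robot and the scene stay as the last step left them, time stands still between calls to the robot, and variables do not carry over. Pictures are saved under pics/ and viewed, at most 16 in all, crops included, and the job is handed in when it is done.

Besides the shell and the picture viewer there is one more tool, called as name(argument=value, ...), one argument or row to a line, values as JSON. arm_command: Moves the arm, as the interface text tells. Its arguments: {"type":"object","properties":{"moves":{"type":"array"},"squeeze":{"type":"number"}},"required":["moves"]}

```bash
mkdir -p pics
cat > h.py <<'E'
import numpy as np, cv2
from station import sensors, imaging, order, r
def snap(n,f=None):
    s=imaging.snapshot(n)
    if f: cv2.imwrite('pics/'+f,s['image'])
    return s
def ray(s,u,v):
    d=np.array([(u-s['cx'])/s['fx'],(v-s['cy'])/s['fy']]); x=d.copy()
    for _ in range(20): x=d/(1+s['k1']*(x@x))
    R=np.array(s['R']);t=np.array(s['t'])
    return -R.T@t, R.T@np.array([x[0],x[1],1])
def at(s,u,v,z):
    o,d=ray(s,u,v); return (o+d*(z-o[2])/d[2])
def px(s,X):
    c=np.array(s['R'])@np.array(X,float)+np.array(s['t']); x=c[:2]/c[2]; x=x*(1+s['k1']*(x@x))
    return x*[s['fx'],s['fy']]+[s['cx'],s['cy']]
E
python3 - <<'E'
from h import *
for n in('top','side'):
    s=snap(n,n+'0.png'); print(n,s['fx'],s['k1'],-np.array(s['R']).T@s['t'],np.round(s['R'],2).tolist())
st=sensors.get_state(); print(st['tcp_pos'],st['orientation'],r.tips_ahead,st['opening'],st['time_s'])
for n in('top','side'): cv2.imwrite('pics/'+n+'0b.png',cv2.resize(cv2.imread('pics/'+n+'0.png'),(800,600),interpolation=cv2.INTER_CUBIC))
E
```

```text
top 465.49725012390303 0.05106633182519496 [ 422.46472119  -15.59706958 1227.03912825] [[-0.0, -1.0, -0.02], [-1.0, 0.01, -0.05], [0.05, 0.02, -1.0]]
side 434.9847597279534 0.024737871152897706 [386.1836976  815.50469967 496.62693357] [[-0.99, -0.11, 0.0], [-0.06, 0.46, -0.88], [0.1, -0.88, -0.47]]
[ 154.26873613 -553.39638909  212.71031929] [ 9.90781397e-01  1.35467927e-01 -1.61081121e-05 -8.15321538e-04] 8.0 1.002855748788127 0.1
```

View pics/top0b.png

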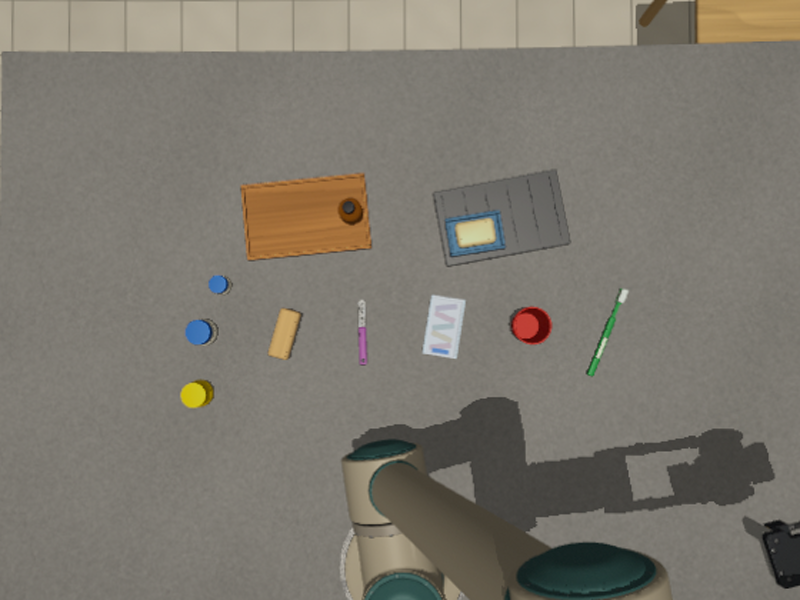

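View pics/side0b.png

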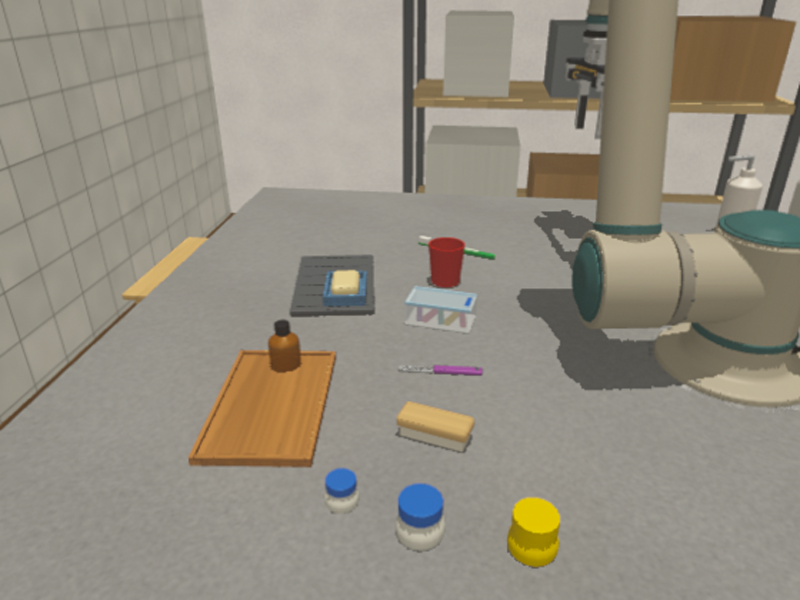

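The top view (800x600) shows the tray at (306,217) and the stone at (502,217). Cup (531,325), toothbrush (607,332), box (444,327), file (362,332), nail brush (285,334).
Jar candidates: small blue cap (219,285), larger blue cap (200,332), yellow (196,394). The larger blue-capped white one at (200,332) fits: it isn't yellow, and it's the larger of the two blue-capped ones. I'll confirm that in a crop and measure everything.

```bash
cat > m.py <<'E'
from h import *
def comps(s,lo,hi,mn=25,roi=None):
    im=cv2.cvtColor(s['image'],cv2.COLOR_BGR2HSV); m=cv2.inRange(im,lo,hi)
    if roi: k=np.zeros_like(m); x0,y0,x1,y1=roi; k[y0:y1,x0:x1]=255; m&=k
    m=cv2.morphologyEx(m,cv2.MORPH_CLOSE,np.ones((3,3)))
    cs,_=cv2.findContours(m,cv2.RETR_EXTERNAL,cv2.CHAIN_APPROX_NONE)
    return sorted([c.reshape(-1,2) for c in cs if cv2.contourArea(c)>=mn],key=cv2.contourArea,reverse=True)
def fit(s,c,z):
    w=np.array([at(s,u,v,z)[:2] for u,v in c]).astype(np.float32)
    (cx,cy),(a,b),th=cv2.minAreaRect(w)
    if a<b: th+=90; a,b=b,a
    th=(th+90)%180-90   # direction of long side, deg from world x
    return [round(float(v),1) for v in (cx,cy,a,b,th)]
E
python3 - <<'E'
from m import *
s=snap('top')
L=dict(bamboo=((5,110,70),(18,255,200),13,(160,115,265,190)),stone=((0,0,60),(179,40,96),12,(295,110,405,192)),dish=((95,80,60),(115,255,255),20,(305,140,360,185)),
 bottlecap=((0,0,0),(179,255,60),68,(230,130,262,160)),nb=((8,60,120),(25,255,255),30,(180,205,220,260)),cup=((0,120,70),(6,255,255),75,(350,205,395,250)),tb=((40,80,40),(90,255,255),10,(400,195,445,270)),
 tbw=((0,0,190),(179,60,255),16,(420,195,445,225)),file=((135,60,60),(170,255,255),8,(245,205,262,260)),fileall=((0,0,110),(179,255,255),4,(245,205,262,260)),box=((90,10,140),(179,255,255),42,(290,200,330,255)),jars=((100,120,60),(125,255,255),45,(120,180,170,250)),)
for k,(lo,hi,z,roi) in L.items():
    for c in comps(s,lo,hi,25,roi)[:3]: print(k,fit(s,c,z),len(c),c.mean(0).round())
cv2.imwrite('pics/c.png',np.hstack([cv2.resize(s['image'][180:300,110:250],None,fx=3,fy=3),cv2.resize(s['image'][190:270,280:340],(360,360))]))
E
```

```text
bamboo [634.8, 178.5, 229.9, 139.8, -84.7] 274 [214. 151.]
stone [564.6, -192.6, 229.7, 17.3, -77.9] 187 [357. 178.]
dish [600.2, -131.6, 100.1, 69.6, -81.0] 124 [332. 163.]
bottlecap [640.9, 93.9, 19.7, 17.8, 44.6] 21 [244. 145.]
nb [419.2, 214.6, 89.9, 38.3, -15.6] 90 [198. 233.]
cup [431.8, -221.2, 65.9, 61.4, 89.7] 74 [372. 227.]
tb [408.3, -362.8, 141.6, 12.2, -22.7] 112 [422. 237.]
file [397.0, 74.1, 65.2, 13.1, -0.0] 58 [253. 242.]
fileall [422.0, 75.8, 141.7, 42.2, -0.1] 140 [253. 232.]
box [430.4, -72.9, 103.8, 62.3, -9.3] 125 [311. 228.]
jars [423.2, 363.9, 43.4, 40.6, 89.7] 50 [139. 232.]
jars [508.4, 329.3, 33.2, 28.1, 89.7] 34 [152. 198.]
```

View pics/c.png

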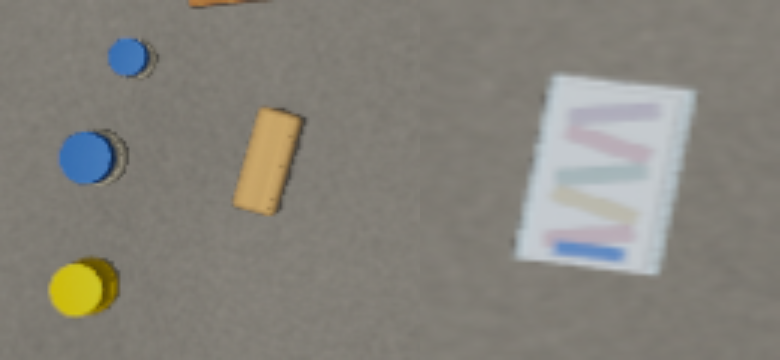

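The crop confirms it: the cream jar is the larger blue-capped one at (139,232) in the raw picture. The small one is at (152,198) and the yellow one is below. First I move above the box.

arm_command(
  moves=[
    {"gripper":-1,"linear":[0.0184,0.032,-0.006],"rot":[0,0,-2]},
    {"gripper":-1,"linear":[0.0368,0.064,-0.012],"rot":[0,0,-4]},
    {"gripper":-1,"linear":[0.0552,0.096,-0.018],"rot":[0,0,-6]},
    {"gripper":-1,"linear":[0.0736,0.128,-0.024],"rot":[0,0,-8]},
    {"gripper":-1,"linear":[0.092,0.16,-0.03],"rot":[0,0,-8.3]},
  ],
  squeeze=25,
)

```text
time_s: 0.65
tcp_pos: [246.8, -392.4, 183.0]
orientation: [0.998, 0.063, 0.0, -0.0]
contact_force: [0.0, -0.4, 0.3]
opening: 0.999
grasp_force: 0.0
```

arm_command(
  moves=[
    {"gripper":-1,"linear":[0.092,0.16,-0.03],"rot":[0,0,-8.3]},
    {"gripper":-1,"linear":[0.092,0.16,-0.03],"rot":[0,0,-8.3]},
    {"gripper":-1,"linear":[0.092,0.16,-0.03],"rot":[0,0,-8.3]},
    {"gripper":-1,"linear":[0.092,0.16,-0.03],"rot":[0,0,-8.3]},
    {"gripper":-1,"linear":[0.092,0.16,-0.03],"rot":[0,0,-8.3]},
  ],
)

```text
time_s: 1.15
tcp_pos: [338.8, -229.1, 152.6]
orientation: [1.0, -0.006, -0.001, -0.002]
contact_force: [0.2, -0.5, -0.1]
opening: 0.998
grasp_force: 0.0
```

arm_command(
  moves=[
    {"gripper":-1,"linear":[0.092,0.16,-0.03],"rot":[0,0,-8.3]},
    {"gripper":-1,"linear":[0.092,0.16,-0.03],"rot":[0,0,-8.3]},
    {"gripper":-1,"linear":[0.092,0.16,-0.03],"rot":[0,0,-8.3]},
    {"gripper":-1,"linear":[0.092,0.16,-0.03],"rot":[0,0,-8.3]},
    {"gripper":-1,"linear":[0.092,0.16,-0.03],"rot":[0,0,-8.3]},
  ],
)

```text
time_s: 1.65
tcp_pos: [431.9, -70.7, 122.8]
orientation: [0.997, -0.078, -0.0, -0.001]
contact_force: [-0.0, -0.7, -0.8]
opening: 1.003
grasp_force: 0.0
```

Run:
```python
from m import *
s=snap('top'); s['image']=cv2.imread('pics/top0.png')
for u,v in [(433,193),(556,170),(569,242),(447,266)]: print(at(s,u*.7,v*.7,12).round(1))
g=cv2.GaussianBlur(cv2.cvtColor(s['image'],cv2.COLOR_BGR2GRAY),(3,3),0); hsv=cv2.cvtColor(s['image'],cv2.COLOR_BGR2HSV)
print(g[150,380],g[100,350],g[160,310],g[200,350])
m=((g<95)|(hsv[...,1]>60)).astype(np.uint8)*255; k=np.zeros_like(m); k[110:195,295:405]=255; m&=k
m=cv2.morphologyEx(m,cv2.MORPH_OPEN,np.ones((5,5)))
c=max(cv2.findContours(m,0,1)[0],key=cv2.contourArea).reshape(-1,2); print(fit(s,c,12))
st=sensors.get_state(); print(st['tcp_pos'],st['orientation'],st['time_s'])
```

```text
[675.7 -57.1  12. ]
[ 715.5 -281.9   12. ]
[ 583.  -303.6   12. ]
[540.7 -81.9  12. ]
104 122 111 125
[599.7, -132.8, 102.2, 71.7, -81.6]
[430.92332218 -72.81849591 123.08390934] [ 9.96878576e-01 -7.89484693e-02 -4.72461865e-04  1.44739838e-04] 1.7
```

arm_command(
  moves=[
    {"gripper":-1,"linear":[0,0,-0.045],"rot":[0,0,0]},
    {"gripper":-1,"linear":[0,0,-0.085],"rot":[0,0,0]},
    {"gripper":-1,"linear":[0,0,-0.103],"rot":[0,0,0]},
    {"gripper":-1,"linear":[0,0,-0.103],"rot":[0,0,0]},
    {"gripper":1,"linear":[0,0,-0.103],"rot":[0,0,0]},
  ],
)

```text
time_s: 2.2
tcp_pos: [430.5, -75.6, 20.9]
orientation: [0.997, -0.082, 0.0, 0.0]
contact_force: [0.2, 0.9, 0.8]
opening: 0.949
grasp_force: 0.0
```

arm_command(
  moves=[
    {"gripper":1,"linear":[0,0,0],"rot":[0,0,0]},
    {"gripper":1,"linear":[0,0,0],"rot":[0,0,0]},
    {"gripper":1,"linear":[0,0,0],"rot":[0,0,0]},
    {"gripper":1,"linear":[0,0,0],"rot":[0,0,0]},
    {"gripper":1,"linear":[0,0,0],"rot":[0,0,0]},
  ],
)

```text
time_s: 2.7
tcp_pos: [430.9, -74.0, 21.3]
orientation: [0.997, -0.081, 0.001, 0.0]
contact_force: [-0.6, 0.6, 6.2]
opening: 0.636
grasp_force: 25.0
```

Run:
```python
from m import *
s=snap('side','g1.png')
s=snap('top'); s['image']=cv2.imread('pics/top0.png')
g=cv2.GaussianBlur(cv2.cvtColor(s['image'],cv2.COLOR_BGR2GRAY),(3,3),0); hsv=cv2.cvtColor(s['image'],cv2.COLOR_BGR2HSV)
m=((g<112)|(hsv[...,1]>60)).astype(np.uint8)*255; k=np.zeros_like(m); k[110:195,295:405]=255; m&=k
m=cv2.morphologyEx(m,cv2.MORPH_OPEN,np.ones((5,5)))
c=max(cv2.findContours(m,0,1)[0],key=cv2.contourArea).reshape(-1,2); print(fit(s,c,12))
```

```text
[629.4, -179.7, 233.7, 143.4, -80.1]
```

arm_command(
  moves=[
    {"gripper":1,"linear":[0,0,0.03],"rot":[0,0,0]},
    {"gripper":1,"linear":[0,0,0.06],"rot":[0,0,0]},
    {"gripper":1,"linear":[0,0,0.08],"rot":[0,0,0]},
    {"gripper":1,"linear":[0.02,0.0315,0.08],"rot":[0,0,1]},
    {"gripper":1,"linear":[0.0385,0.0645,0.08],"rot":[0,0,3]},
  ],
)

```text
time_s: 3.3
tcp_pos: [469.8, -9.4, 101.5]
orientation: [0.998, -0.056, 0.001, 0.0]
contact_force: [0.2, 0.0, -1.2]
opening: 0.638
grasp_force: 25.0
```

arm_command(
  moves=[
    {"gripper":1,"linear":[0.02,0.03,0],"rot":[0,0,1.5]},
    {"gripper":1,"linear":[0.04,0.06,0],"rot":[0,0,3]},
    {"gripper":1,"linear":[0.06,0.09,0],"rot":[0,0,4.5]},
    {"gripper":1,"linear":[0.08,0.12,0],"rot":[0,0,6]},
    {"gripper":1,"linear":[0.1,0.15,0],"rot":[0,0,7.5]},
  ],
)

```text
time_s: 3.8
tcp_pos: [569.1, 142.0, 100.1]
orientation: [1.0, 0.011, -0.0, 0.0]
contact_force: [0.6, -0.0, -1.4]
opening: 0.637
grasp_force: 25.0
```

arm_command(
  moves=[
    {"gripper":1,"linear":[0.02,0.033,0],"rot":[0,0,1.5]},
    {"gripper":1,"linear":[0.04,0.066,0],"rot":[0,0,3]},
    {"gripper":1,"linear":[0.06,0.1,0],"rot":[0,0,4.1]},
    {"gripper":1,"linear":[0.06,0.1,0],"rot":[0,0,4.1]},
    {"gripper":1,"linear":[0.06,0.1,0],"rot":[0,0,4.1]},
  ],
)

```text
time_s: 4.3
tcp_pos: [628.1, 241.0, 99.4]
orientation: [0.999, 0.047, -0.001, 0.001]
contact_force: [0.3, -0.4, -1.7]
opening: 0.64
grasp_force: 25.0
```

Run:
```python
from m import *
s=snap('side','g2.png')
st=sensors.get_state(); print(st['tcp_pos'],st['orientation'],st['time_s'],st['opening'])
```

```text
[627.7347122  240.08611135  99.63685436] [ 9.98925269e-01  4.63295374e-02 -1.18812204e-03  6.85399252e-04] 4.35 0.6375911196702659
```

View pics/g2.png

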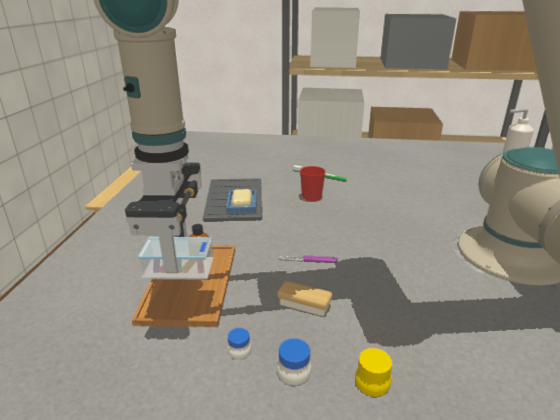

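The box hangs level above the tray at (175,257). Next I lower and release it.

arm_command(
  moves=[
    {"gripper":1,"linear":[0.001,0,-0.025],"rot":[0,0,0]},
    {"gripper":1,"linear":[0.001,0,-0.05],"rot":[0,0,0]},
    {"gripper":1,"linear":[0.001,0,-0.065],"rot":[0,0,0]},
    {"gripper":1,"linear":[0.001,0,-0.0715],"rot":[0,0,0]},
    {"gripper":1,"linear":[0.001,0,-0.0715],"rot":[0,0,0]},
  ],
)

```text
time_s: 4.85
tcp_pos: [628.8, 239.0, 29.6]
orientation: [0.999, 0.045, -0.001, 0.0]
contact_force: [0.7, 0.0, -1.1]
opening: 0.635
grasp_force: 25.0
```

arm_command(
  moves=[
    {"gripper":-0.5,"linear":[0,0,0],"rot":[0,0,0]},
    {"gripper":-0.5,"linear":[0,0,0],"rot":[0,0,0]},
    {"gripper":-0.5,"linear":[0,0,0],"rot":[0,0,0]},
    {"gripper":-0.5,"linear":[0,0,0.02],"rot":[0,0,0]},
    {"gripper":-0.5,"linear":[0,0,0.05],"rot":[0,0,0]},
  ],
)

```text
time_s: 5.35
tcp_pos: [628.2, 240.0, 77.5]
orientation: [0.999, 0.046, -0.002, 0.001]
contact_force: [1.0, 0.1, -0.5]
opening: 0.75
grasp_force: 0.0
```

arm_command(
  moves=[
    {"gripper":-0.8,"linear":[0,0,0.04],"rot":[0,0,0]},
    {"gripper":-0.8,"linear":[-0.04,0.025,0.04],"rot":[0,0,0]},
    {"gripper":-0.8,"linear":[-0.08,0.05,0.04],"rot":[0,0,0]},
    {"gripper":-0.8,"linear":[-0.12,0.075,0.04],"rot":[0,0,0]},
    {"gripper":-0.8,"linear":[-0.16,0.1,0.04],"rot":[0,0,0]},
  ],
)

```text
time_s: 5.85
tcp_pos: [468.5, 341.2, 119.3]
orientation: [0.999, 0.046, 0.0, -0.0]
contact_force: [0.6, 0.4, 0.0]
opening: 0.904
grasp_force: 0.0
```

arm_command(
  moves=[
    {"gripper":-0.8,"linear":[-0.03,0.015,0],"rot":[0,0,0]},
    {"gripper":-0.8,"linear":[-0.046,0.023,0],"rot":[0,0,0]},
    {"gripper":-0.8,"linear":[-0.046,0.023,0],"rot":[0,0,0]},
  ],
)

```text
time_s: 6.15
tcp_pos: [422.3, 364.3, 119.3]
orientation: [0.999, 0.047, 0.0, 0.0]
contact_force: [1.3, 0.3, -0.7]
opening: 0.902
grasp_force: 0.0
```

Run:
```python
from m import *
s=snap('top')
st=sensors.get_state(); print(st['tcp_pos'],st['orientation'],st['time_s'],st['opening'])
for c in comps(s,(90,10,140),(130,255,255),200,(165,105,215,190))[:2]: print(fit(s,c,50),c.mean(0))
cv2.imwrite('pics/g3.png',cv2.resize(s['image'][100:260,110:280],None,fx=3.5,fy=3.5))
```

```text
[424.14654283 363.8230076  119.34659839] [9.98901218e-01 4.68592376e-02 7.49097328e-04 8.66361869e-05] 6.2 0.9030262171277258
```

View pics/g3.png

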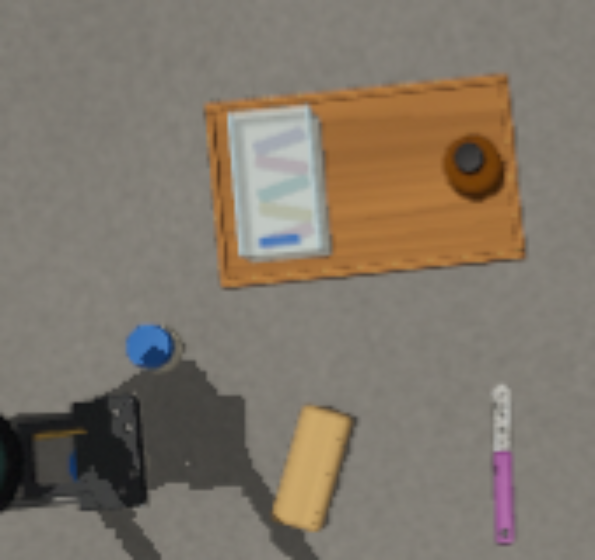

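The box sits at the tray's left end. The gripper is over the larger blue-capped jar, so I grasp it now.

arm_command(
  moves=[
    {"gripper":-0.8,"linear":[0,0,-0.04],"rot":[0,0,0]},
    {"gripper":-0.8,"linear":[0,0,-0.08],"rot":[0,0,0]},
    {"gripper":-0.8,"linear":[0,0,-0.101],"rot":[0,0,0]},
    {"gripper":-0.8,"linear":[0,0,-0.101],"rot":[0,0,0]},
    {"gripper":1,"linear":[0,0,-0.101],"rot":[0,0,0]},
  ],
  squeeze=20,
)

```text
time_s: 6.7
tcp_pos: [425.8, 363.2, 18.0]
orientation: [0.999, 0.045, 0.0, 0.0]
contact_force: [-0.4, 0.5, -0.4]
opening: 0.846
grasp_force: 0.0
```

arm_command(
  moves=[
    {"gripper":1,"linear":[0,0,0],"rot":[0,0,0]},
    {"gripper":1,"linear":[0,0,0],"rot":[0,0,0]},
    {"gripper":1,"linear":[0,0,0],"rot":[0,0,0]},
    {"gripper":1,"linear":[0,0,0],"rot":[0,0,0]},
    {"gripper":1,"linear":[0,0,0],"rot":[0,0,0]},
  ],
)

```text
time_s: 7.2
tcp_pos: [424.6, 364.4, 19.0]
orientation: [0.999, 0.046, 0.001, -0.001]
contact_force: [-0.5, 1.0, 4.1]
opening: 0.515
grasp_force: 20.0
```

arm_command(
  moves=[
    {"gripper":1,"linear":[0,0,0],"rot":[0,0,0]},
    {"gripper":1,"linear":[0,0,0.04],"rot":[0,0,0]},
    {"gripper":1,"linear":[0,0,0.08],"rot":[0,0,0]},
    {"gripper":1,"linear":[0,0,0.11],"rot":[0,0,0]},
    {"gripper":1,"linear":[0,0,0.11],"rot":[0,0,0]},
  ],
)

```text
time_s: 7.7
tcp_pos: [426.2, 365.0, 132.0]
orientation: [0.999, 0.046, 0.004, -0.002]
contact_force: [0.6, -0.1, -1.4]
opening: 0.512
grasp_force: 20.0
```

Run:
```python
from m import *
s=snap('top'); im=s['image']
g=cv2.cvtColor(im,cv2.COLOR_BGR2HSV); m=cv2.inRange(g,(85,0,150),(140,255,255)); k=np.zeros_like(m); k[120:180,170:210]=255; m&=k
m=cv2.morphologyEx(m,cv2.MORPH_CLOSE,np.ones((9,9)))
c=max(cv2.findContours(m,0,1)[0],key=cv2.contourArea).reshape(-1,2); print(fit(s,c,50))
for p in [(231,113),(309,106),(323,254),(241,256)]: print(at(s,110+p[0]/3.5,100+p[1]/3.5,50).round(1))
```

```text
[627.9, 237.7, 100.9, 60.4, 5.0]
[677.4 269.   50. ]
[682.3 212.   50. ]
[573.6 201.4  50. ]
[572.4 261.2  50. ]
```

arm_command(
  moves=[
    {"gripper":1,"linear":[0.02,-0.019,0],"rot":[0,0,8]},
    {"gripper":1,"linear":[0.04,-0.038,0],"rot":[0,0,16]},
    {"gripper":1,"linear":[0.06,-0.057,0],"rot":[0,0,24]},
    {"gripper":1,"linear":[0.08,-0.076,0],"rot":[0,0,32]},
    {"gripper":1,"linear":[0.1,-0.095,0],"rot":[0,0,40]},
  ],
)

```text
time_s: 8.25
tcp_pos: [522.7, 267.0, 125.1]
orientation: [0.922, 0.388, -0.003, 0.0]
contact_force: [-0.3, 0.5, -1.1]
opening: 0.512
grasp_force: 20.0
```

arm_command(
  moves=[
    {"gripper":1,"linear":[0.02,-0.019,0],"rot":[0,0,8]},
    {"gripper":1,"linear":[0.04,-0.038,0],"rot":[0,0,16]},
    {"gripper":1,"linear":[0.06,-0.057,0],"rot":[0,0,24]},
    {"gripper":1,"linear":[0.08,-0.076,0],"rot":[0,0,32]},
    {"gripper":1,"linear":[0.1,-0.095,0],"rot":[0,0,40]},
  ],
)

```text
time_s: 8.75
tcp_pos: [622.7, 172.3, 124.7]
orientation: [0.734, 0.679, -0.002, -0.001]
contact_force: [0.0, -0.1, -1.6]
opening: 0.516
grasp_force: 20.0
```

arm_command(
  moves=[
    {"gripper":1,"linear":[0.011,-0.0097,0],"rot":[0,0,7]},
    {"gripper":1,"linear":[0.011,-0.0097,0],"rot":[0,0,9.9]},
    {"gripper":1,"linear":[0.011,-0.0097,-0.03],"rot":[0,0,9.9]},
    {"gripper":1,"linear":[0.011,-0.0097,-0.05],"rot":[0,0,9.9]},
    {"gripper":1,"linear":[0.011,-0.0097,-0.05],"rot":[0,0,9.9]},
  ],
)

```text
time_s: 9.25
tcp_pos: [630.4, 163.0, 71.9]
orientation: [0.674, 0.738, -0.005, -0.004]
contact_force: [-0.0, 0.2, -0.9]
opening: 0.517
grasp_force: 20.0
```

Run:
```python
from m import *
s=snap('side','g4.png')
st=sensors.get_state(); print(st['tcp_pos'],st['orientation'],st['time_s'],st['opening'])
```

```text
[632.04393096 163.31696171  74.16728998] [ 0.67449272  0.73827089 -0.0031266  -0.00242837] 9.3 0.5144409807473387
```

View pics/g4.png

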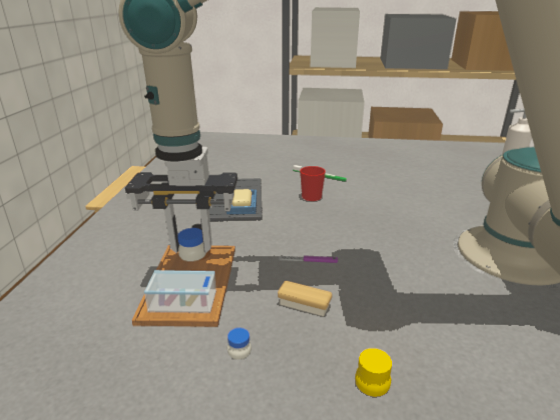

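The jar hangs upright at (190,245) between the bottle and the box.

arm_command(
  moves=[
    {"gripper":1,"linear":[0,0,0],"rot":[0,0,0]},
    {"gripper":1,"linear":[0,0,0],"rot":[0,0,0]},
  ],
)

```text
time_s: 9.5
tcp_pos: [635.5, 164.0, 78.8]
orientation: [0.674, 0.738, 0.001, 0.001]
contact_force: [0.3, -0.5, -2.1]
opening: 0.513
grasp_force: 20.0
```

Run:
```python
from m import *
st=sensors.get_state(); print(st['tcp_pos'],st['orientation'],st['time_s'],st['opening'])
snap('top');st=sensors.get_state(); print(st['tcp_pos'])
```

```text
[635.48571116 164.02019401  78.75138511] [6.74432072e-01 7.38336484e-01 5.90962856e-04 5.16808982e-04] 9.5 0.5132271216704682
[635.54760072 164.03081072  78.95329247]
```

arm_command(
  moves=[
    {"gripper":1,"linear":[0,0,-0.025],"rot":[0,0,0]},
    {"gripper":1,"linear":[0,0,-0.04],"rot":[0,0,0]},
    {"gripper":1,"linear":[0,0,-0.048],"rot":[0,0,0]},
    {"gripper":1,"linear":[0,0,-0.0515],"rot":[0,0,0]},
    {"gripper":1,"linear":[0,0,-0.0515],"rot":[0,0,0]},
  ],
)

```text
time_s: 10.05
tcp_pos: [635.4, 164.0, 27.4]
orientation: [0.674, 0.738, 0.001, 0.001]
contact_force: [-0.5, 0.4, -1.4]
opening: 0.512
grasp_force: 20.0
```

arm_command(
  moves=[
    {"gripper":1,"linear":[0,0,0],"rot":[0,0,0]},
    {"gripper":-0.4,"linear":[0,0,0],"rot":[0,0,0]},
    {"gripper":-0.4,"linear":[0,0,0],"rot":[0,0,0]},
    {"gripper":-0.4,"linear":[0,0,0],"rot":[0,0,0]},
    {"gripper":-0.4,"linear":[0,0,0],"rot":[0,0,0]},
  ],
)

```text
time_s: 10.55
tcp_pos: [635.0, 163.9, 26.7]
orientation: [0.675, 0.738, 0.0, 0.0]
contact_force: [-0.3, -0.6, 0.1]
opening: 0.699
grasp_force: 0.0
```

arm_command(
  moves=[
    {"gripper":-0.4,"linear":[0,0,0.03],"rot":[0,0,0]},
    {"gripper":-0.4,"linear":[0,0,0.06],"rot":[0,0,0]},
    {"gripper":-0.4,"linear":[0,0,0.09],"rot":[0,0,0]},
    {"gripper":-0.4,"linear":[-0.02,-0.01,0.11],"rot":[0,0,8]},
    {"gripper":0.2,"linear":[-0.04,-0.02,0.11],"rot":[0,0,16]},
  ],
)

```text
time_s: 11.05
tcp_pos: [597.1, 144.1, 140.0]
orientation: [0.563, 0.827, 0.002, 0.003]
contact_force: [0.6, 0.1, -0.1]
opening: 0.646
grasp_force: 0.0
```

arm_command(
  moves=[
    {"gripper":0.2,"linear":[-0.03,-0.015,0],"rot":[0,0,8]},
    {"gripper":0.2,"linear":[-0.06,-0.03,0],"rot":[0,0,16]},
    {"gripper":0.2,"linear":[-0.09,-0.045,0],"rot":[0,0,24]},
    {"gripper":0.2,"linear":[-0.12,-0.05,0],"rot":[0,0,32]},
    {"gripper":0.2,"linear":[-0.15,-0.06,0],"rot":[0,0,40]},
  ],
)

```text
time_s: 11.55
tcp_pos: [443.6, 83.7, 136.6]
orientation: [0.246, 0.969, 0.0, 0.0]
contact_force: [-0.4, 0.7, -0.2]
opening: 0.398
grasp_force: 0.0
```

Run:
```python
from m import *
s=snap('top','g5.png'); sd=snap('side')
st=sensors.get_state(); print(st['tcp_pos'],st['orientation'],st['time_s'],st['opening'])
for c in comps(s,(100,120,60),(125,255,255),25,(200,120,245,180)): print('jar',fit(s,c,53))
im=s['image']; cv2.imwrite('pics/g5.png',np.hstack([cv2.resize(im[110:260,150:290],(560,600)),cv2.resize(im[200:265,240:266],(240,600))]))
```

```text
[440.16958471  83.18441532 136.32642137] [ 2.48464441e-01  9.68639095e-01 -6.80223309e-04 -1.80599149e-03] 11.65 0.40294125193156677
jar [635.8, 159.7, 41.7, 41.5, 45.0]
```

View pics/g5.png

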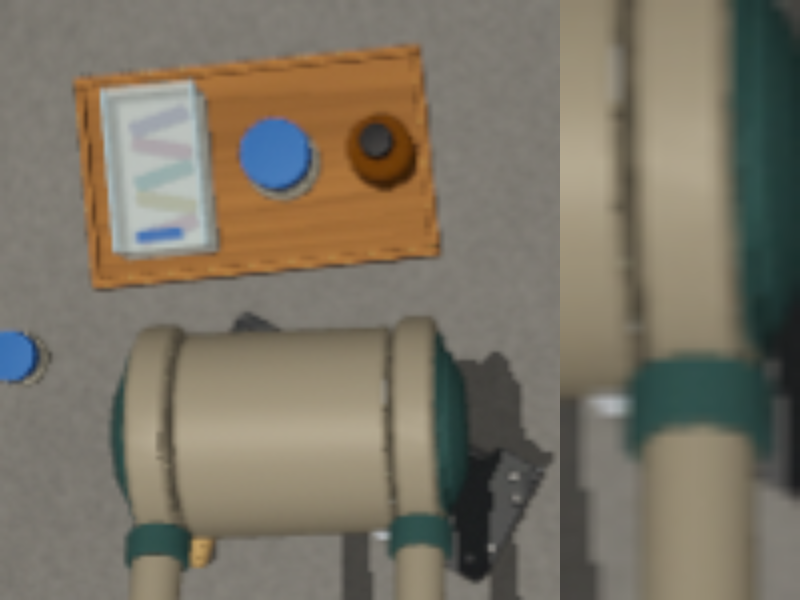

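The jar stands between the bottle and the box. Next is the file: I move above its handle balance point at about (415,74).

arm_command(
  moves=[
    {"gripper":0.2,"linear":[-0.01,-0.003,-0.01],"rot":[0,0,8]},
    {"gripper":0.2,"linear":[-0.02,-0.006,-0.03],"rot":[0,0,16]},
    {"gripper":0.2,"linear":[-0.03,-0.009,-0.06],"rot":[0,0,24]},
    {"gripper":0.2,"linear":[-0.03,-0.009,-0.08],"rot":[0,0,28.8]},
    {"gripper":0.2,"linear":[-0.03,-0.009,-0.08],"rot":[0,0,28.8]},
  ],
)

```text
time_s: 12.15
tcp_pos: [413.5, 74.9, 54.7]
orientation: [0.001, 1.0, 0.0, -0.002]
contact_force: [-0.5, -0.2, -0.3]
opening: 0.402
grasp_force: 0.0
```

arm_command(
  moves=[
    {"gripper":0.2,"linear":[0,0,0],"rot":[0,0,0]},
    {"gripper":0.2,"linear":[0,0,0],"rot":[0,0,0]},
    {"gripper":0.2,"linear":[0,0,0],"rot":[0,0,0]},
  ],
)

```text
time_s: 12.45
tcp_pos: [416.3, 75.0, 57.5]
orientation: [0.001, 1.0, 0.0, 0.001]
contact_force: [0.4, 0.9, 0.1]
opening: 0.4
grasp_force: 0.0
```

Run:
```python
from m import *
s=snap('side','g6.png')
for c in comps(s,(135,60,60),(170,255,255),20): print(c.min(0),c.max(0)); 
c=comps(s,(135,60,60),(170,255,255),20)[0]
print(fit(s,c,5))
print('pred px of grasp pt',px(s,[415,74,4]),'rear',px(s,[362,74,4]),'tip',px(s,[482,74,2]))
cv2.imwrite('pics/g6.png',cv2.resize(s['image'][170:320,230:400],None,fx=4,fy=4))
st=sensors.get_state(); print(st['tcp_pos'],st['orientation'],st['time_s'],st['opening'])
```

```text
[303 256] [337 262]
[397.6, 73.9, 68.8, 20.6, 2.4]
pred px of grasp pt [311.43648167 258.614829  ] rear [337.66029713 260.35429842] tip [278.73715138 257.27563838]
[416.04547641  74.94534995  57.43002263] [5.78650727e-04 9.99999101e-01 7.43756122e-05 1.20772960e-03] 12.5 0.39797738719377346
```

View pics/g6.png

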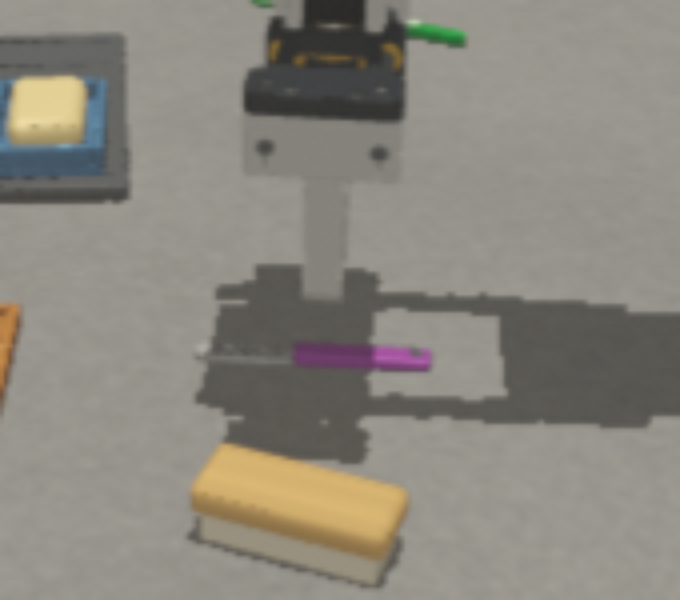

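The fingers are over the file's handle and aligned with it.

arm_command(
  moves=[
    {"gripper":0.2,"linear":[-0.001,-0.001,-0.025],"rot":[0,0,0]},
    {"gripper":0.2,"linear":[-0.001,-0.001,-0.04],"rot":[0,0,0]},
    {"gripper":0.2,"linear":[-0.001,-0.001,-0.048],"rot":[0,0,0]},
    {"gripper":0.2,"linear":[-0.001,-0.001,-0.048],"rot":[0,0,0]},
    {"gripper":0.2,"linear":[-0.001,-0.001,-0.048],"rot":[0,0,0]},
  ],
  squeeze=15,
)

```text
time_s: 13.0
tcp_pos: [414.6, 73.9, 8.9]
orientation: [0.0, 1.0, 0.0, 0.001]
contact_force: [-0.4, 0.1, 0.3]
opening: 0.402
grasp_force: 0.0
```

arm_command(
  moves=[
    {"gripper":1,"linear":[0,0,0],"rot":[0,0,0]},
    {"gripper":1,"linear":[0,0,0],"rot":[0,0,0]},
    {"gripper":1,"linear":[0,0,0],"rot":[0,0,0]},
    {"gripper":1,"linear":[0,0,0],"rot":[0,0,0]},
    {"gripper":1,"linear":[0,0,0],"rot":[0,0,0]},
  ],
)

```text
time_s: 13.5
tcp_pos: [414.0, 73.9, 8.7]
orientation: [0.0, 1.0, 0.0, 0.0]
contact_force: [-0.4, -0.6, 1.1]
opening: 0.149
grasp_force: 15.0
```

arm_command(
  moves=[
    {"gripper":1,"linear":[0,0,0.01],"rot":[0,0,0]},
    {"gripper":1,"linear":[0,0,0.04],"rot":[0,0,0]},
    {"gripper":1,"linear":[0,0,0.08],"rot":[0,0,0]},
    {"gripper":1,"linear":[0,0,0.11],"rot":[0,0,0]},
    {"gripper":1,"linear":[0,0,0.11],"rot":[0,0,0]},
  ],
)

```text
time_s: 14.0
tcp_pos: [417.1, 73.9, 122.8]
orientation: [0.0, 1.0, 0.0, 0.005]
contact_force: [1.2, 0.6, -0.7]
opening: 0.149
grasp_force: 15.0
```

arm_command(
  moves=[
    {"gripper":1,"linear":[0.03,0.024,0],"rot":[0,0,1]},
    {"gripper":1,"linear":[0.06,0.048,0],"rot":[0,0,2]},
    {"gripper":1,"linear":[0.09,0.072,0],"rot":[0,0,3]},
    {"gripper":1,"linear":[0.12,0.095,0],"rot":[0,0,4]},
    {"gripper":1,"linear":[0.15,0.119,0],"rot":[0,0,5]},
  ],
)

```text
time_s: 14.5
tcp_pos: [564.1, 193.6, 117.4]
orientation: [-0.044, 0.999, -0.0, -0.001]
contact_force: [0.5, 0.1, -0.1]
opening: 0.147
grasp_force: 15.0
```

arm_command(
  moves=[
    {"gripper":1,"linear":[0.03,0.024,0],"rot":[0,0,0]},
    {"gripper":1,"linear":[0.05,0.04,0],"rot":[0,0,0]},
    {"gripper":1,"linear":[0.0556,0.0444,-0.01],"rot":[0,0,0]},
    {"gripper":1,"linear":[0.0556,0.0444,-0.03],"rot":[0,0,0]},
    {"gripper":1,"linear":[0.0556,0.0444,-0.03],"rot":[0,0,0]},
  ],
)

```text
time_s: 15.0
tcp_pos: [615.7, 235.9, 84.3]
orientation: [-0.043, 0.999, -0.001, -0.005]
contact_force: [-0.8, -0.2, -0.5]
opening: 0.149
grasp_force: 15.0
```

arm_command(
  moves=[
    {"gripper":1,"linear":[0,0,0],"rot":[0,0,0]},
    {"gripper":1,"linear":[0,0,0],"rot":[0,0,0]},
    {"gripper":1,"linear":[0,0,0],"rot":[0,0,0]},
  ],
)

```text
time_s: 15.3
tcp_pos: [619.7, 237.0, 89.6]
orientation: [-0.043, 0.999, 0.0, 0.001]
contact_force: [0.6, -0.1, 0.7]
opening: 0.143
grasp_force: 15.0
```

Run:
```python
from m import *
s=snap('side'); cv2.imwrite('pics/g7.png',cv2.resize(s['image'][180:340,100:270],None,fx=3.7,fy=3.7))
st=sensors.get_state(); print(st['tcp_pos'],st['orientation'],st['time_s'],st['opening'])
```

```text
[619.73078176 237.08397981  89.55957337] [-4.32305962e-02  9.99064796e-01  1.98610294e-04  7.80634987e-04] 15.35 0.14633570926183573
```

View pics/g7.png

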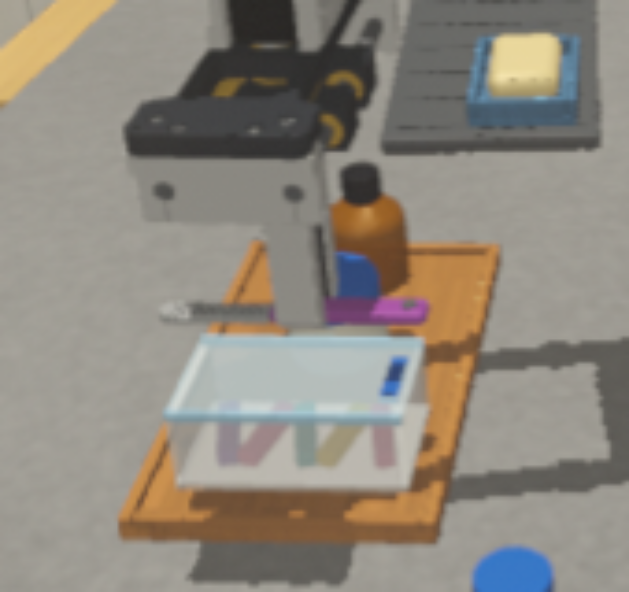

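The file hangs level above the lid.

arm_command(
  moves=[
    {"gripper":1,"linear":[0,0.0005,-0.015],"rot":[0,0,0]},
    {"gripper":1,"linear":[0,0.0005,-0.025],"rot":[0,0,0]},
    {"gripper":1,"linear":[0,0.0005,-0.0305],"rot":[0,0,0]},
    {"gripper":1,"linear":[0,0.0005,-0.0305],"rot":[0,0,0]},
    {"gripper":1,"linear":[0,0.0005,-0.0305],"rot":[0,0,0]},
  ],
)

```text
time_s: 15.85
tcp_pos: [619.5, 237.7, 58.3]
orientation: [-0.043, 0.999, 0.0, 0.0]
contact_force: [-1.1, -0.0, 2.7]
opening: 0.148
grasp_force: 16.0
```

arm_command(
  moves=[
    {"gripper":0.4,"linear":[0,0,0],"rot":[0,0,0]},
    {"gripper":0.4,"linear":[0,0,0],"rot":[0,0,0]},
    {"gripper":0.4,"linear":[0,0,0],"rot":[0,0,0]},
    {"gripper":0.4,"linear":[0,0,0],"rot":[0,0,0]},
    {"gripper":0.4,"linear":[0,0,0.02],"rot":[0,0,0]},
  ],
)

```text
time_s: 16.35
tcp_pos: [617.2, 237.0, 75.3]
orientation: [-0.043, 0.999, -0.001, -0.003]
contact_force: [-0.5, -0.4, -0.0]
opening: 0.301
grasp_force: 0.0
```

arm_command(
  moves=[
    {"gripper":0.4,"linear":[0,0,0.04],"rot":[0,0,0]},
    {"gripper":0.4,"linear":[0,0,0.07],"rot":[0,0,0]},
    {"gripper":0.4,"linear":[-0.02,-0.04,0.07],"rot":[0,0,0]},
    {"gripper":0.4,"linear":[-0.04,-0.08,0.07],"rot":[0,0,0]},
    {"gripper":0.4,"linear":[-0.06,-0.12,0.07],"rot":[0,0,0]},
  ],
)

```text
time_s: 16.85
tcp_pos: [558.4, 116.4, 147.7]
orientation: [-0.044, 0.999, -0.0, -0.0]
contact_force: [0.3, -1.1, 0.4]
opening: 0.299
grasp_force: 0.0
```

arm_command(
  moves=[
    {"gripper":0.4,"linear":[-0.015,-0.047,0],"rot":[0,0,-4]},
    {"gripper":0.4,"linear":[-0.03,-0.094,0],"rot":[0,0,-8]},
    {"gripper":0.4,"linear":[-0.045,-0.141,0],"rot":[0,0,-12]},
    {"gripper":0.4,"linear":[-0.06,-0.188,0],"rot":[0,0,-16]},
    {"gripper":0.4,"linear":[-0.075,-0.235,0],"rot":[0,0,-20]},
  ],
)

```text
time_s: 17.35
tcp_pos: [483.2, -119.1, 147.8]
orientation: [0.132, 0.991, -0.0, -0.0]
contact_force: [1.0, -0.6, -0.2]
opening: 0.297
grasp_force: 0.0
```

Run:
```python
from m import *
s=snap('top'); im=s['image']
cv2.imwrite('pics/g8.png',cv2.resize(im[110:260,150:290],(640,600*640//560)[:2] if 0 else (560,600)))
for c in comps(s,(135,60,60),(170,255,255),10,(165,110,225,185)): print('file handle',fit(s,c,58))
c0=cv2.imread('pics/top0.png'); s['image']=c0
for c in comps(s,(35,60,40),(90,255,255),15,(400,190,450,275)): print('tb',fit(s,c,8),[at(s,*c[np.argmin(c[:,1])],10).round(),at(s,*c[np.argmax(c[:,1])],10).round()])
w=(c0[190:275,400:450].min(2)>150); v,u=np.nonzero(w); print('white',u.min()+400,u.max()+400,v.min()+190,v.max()+190, at(s,u[v==v.min()].mean()+400,v.min()+190,12))
st=sensors.get_state(); print(st['tcp_pos'],st['orientation'],st['time_s'],st['opening'])
```

```text
file handle [602.1, 234.5, 67.1, 13.0, 4.1]
tb [409.7, -364.4, 146.1, 13.2, -22.6] [array([ 480., -386.,   10.]), array([ 341., -340.,   10.])]
white 418 439 203 250 [ 494.96721786 -400.66069096   12.        ]
[ 481.03440124 -126.40746948  147.79340417] [ 0.13480099  0.99086496 -0.00376596 -0.00107085] 17.4 0.2999954149593168
```

View pics/g8.png

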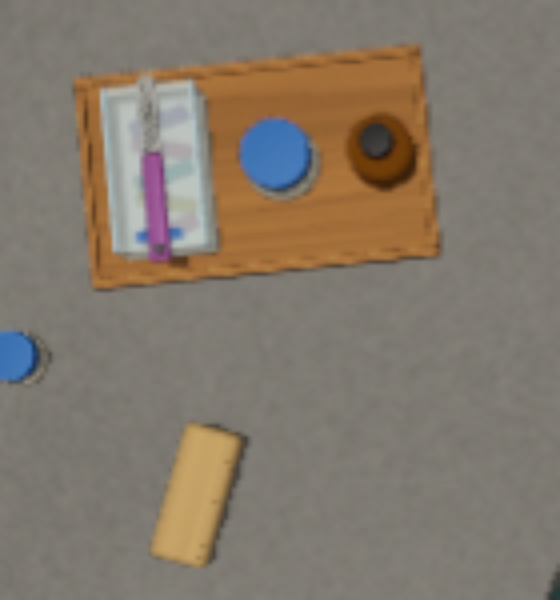

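The file is centred on the lid: its origin is about (627,237) against the box at (628,238). Next, the toothbrush.

arm_command(
  moves=[
    {"gripper":0.4,"linear":[-0.015,-0.045,0],"rot":[0,0,-1.5]},
    {"gripper":0.4,"linear":[-0.03,-0.09,0],"rot":[0,0,-3]},
    {"gripper":0.4,"linear":[-0.045,-0.135,0],"rot":[0,0,-4.5]},
    {"gripper":0.4,"linear":[-0.06,-0.18,0],"rot":[0,0,-6]},
    {"gripper":0.4,"linear":[-0.0705,-0.22,0],"rot":[0,0,-7.6]},
  ],
)

```text
time_s: 17.9
tcp_pos: [412.5, -339.0, 147.8]
orientation: [0.197, 0.98, -0.0, -0.0]
contact_force: [1.3, 0.7, -0.0]
opening: 0.297
grasp_force: 0.0
```

arm_command(
  moves=[
    {"gripper":0.4,"linear":[-0.008,-0.025,-0.03],"rot":[0,0,0]},
    {"gripper":0.4,"linear":[-0.008,-0.025,-0.07],"rot":[0,0,0]},
    {"gripper":0.4,"linear":[-0.008,-0.025,-0.1],"rot":[0,0,0]},
    {"gripper":0.4,"linear":[-0.008,-0.025,-0.1],"rot":[0,0,0]},
    {"gripper":0.4,"linear":[-0.008,-0.025,-0.1],"rot":[0,0,0]},
  ],
)

```text
time_s: 18.4
tcp_pos: [405.9, -362.1, 47.9]
orientation: [0.196, 0.981, 0.0, -0.001]
contact_force: [0.4, -0.1, 0.7]
opening: 0.299
grasp_force: 0.0
```

arm_command(
  moves=[
    {"gripper":0.4,"linear":[0,0,0],"rot":[0,0,0]},
    {"gripper":0.4,"linear":[0,0,0],"rot":[0,0,0]},
  ],
)

```text
time_s: 18.6
tcp_pos: [407.1, -363.1, 49.8]
orientation: [0.196, 0.981, -0.001, 0.001]
contact_force: [0.1, -0.2, 0.9]
opening: 0.297
grasp_force: 0.0
```

Run:
```python
from m import *
s=snap('side')
st=sensors.get_state(); print(st['tcp_pos'],st['orientation'],st['time_s'],st['opening'])
print(px(s,[406.2,-362.7,5]),px(s,[342,-336,5]),px(s,[498,-401,8]))
cv2.imwrite('pics/g9.png',cv2.resize(s['image'][110:220,250:390],None,fx=5,fy=5))
```

```text
[ 406.92275864 -362.94157029   49.67519854] [ 0.19589111  0.98062426 -0.00101389  0.00130385] 18.65 0.2993047368930871
[323.45674645 175.55641288] [345.75409718 180.23799235] [293.36299951 168.27885424]
```

View pics/g9.png

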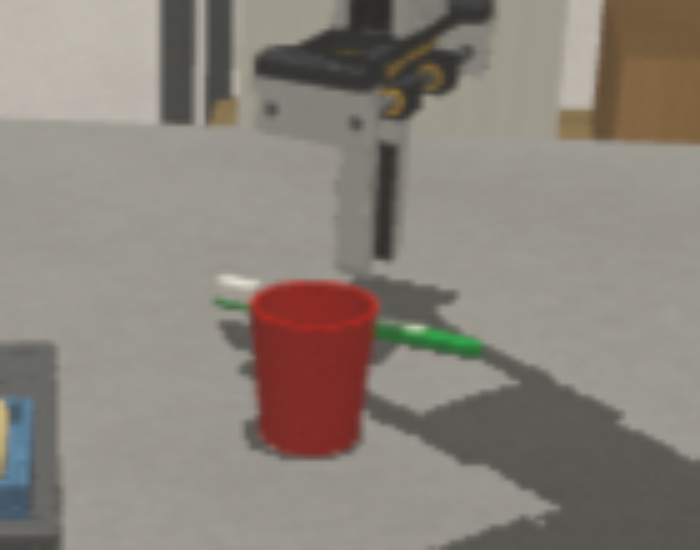

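The toothbrush ends match my prediction (rear at raw (346,180), head at (293,168)), so I descend and grasp.

arm_command(
  moves=[
    {"gripper":0.4,"linear":[-0.001,0,-0.02],"rot":[0,0,0]},
    {"gripper":0.4,"linear":[-0.001,0,-0.034],"rot":[0,0,0]},
    {"gripper":0.4,"linear":[-0.001,0,-0.0405],"rot":[0,0,0]},
    {"gripper":0.4,"linear":[-0.001,0,-0.0405],"rot":[0,0,0]},
    {"gripper":0.4,"linear":[-0.001,0,-0.0405],"rot":[0,0,0]},
  ],
)

```text
time_s: 19.15
tcp_pos: [405.5, -362.7, 8.4]
orientation: [0.196, 0.981, -0.001, 0.001]
contact_force: [0.2, 0.3, -0.4]
opening: 0.303
grasp_force: 0.0
```

arm_command(
  moves=[
    {"gripper":1,"linear":[0,0,0],"rot":[0,0,0]},
    {"gripper":1,"linear":[0,0,0],"rot":[0,0,0]},
    {"gripper":1,"linear":[0,0,0],"rot":[0,0,0]},
    {"gripper":1,"linear":[0,0,0],"rot":[0,0,0]},
    {"gripper":1,"linear":[0,0,0],"rot":[0,0,0]},
  ],
)

```text
time_s: 19.65
tcp_pos: [405.6, -362.7, 8.3]
orientation: [0.196, 0.981, -0.0, 0.001]
contact_force: [0.2, 1.3, 5.6]
opening: 0.124
grasp_force: 16.3
```

arm_command(
  moves=[
    {"gripper":1,"linear":[0,0,0.02],"rot":[0,0,0]},
    {"gripper":1,"linear":[0,0,0.05],"rot":[0,0,0]},
    {"gripper":1,"linear":[0,0,0.09],"rot":[0,0,0]},
    {"gripper":1,"linear":[0,0,0.12],"rot":[0,0,0]},
    {"gripper":1,"linear":[0,0,0.12],"rot":[0,0,0]},
  ],
)

```text
time_s: 20.15
tcp_pos: [406.9, -364.6, 131.6]
orientation: [0.196, 0.981, -0.003, 0.003]
contact_force: [0.4, -0.0, -0.1]
opening: 0.123
grasp_force: 15.0
```

arm_command(
  moves=[
    {"gripper":1,"linear":[0.026,0.0204,0],"rot":[0,0,-5.75]},
    {"gripper":1,"linear":[0.052,0.0408,0],"rot":[0,0,-11.5]},
    {"gripper":1,"linear":[0.079,0.0612,0],"rot":[0,0,-17.25]},
    {"gripper":1,"linear":[0.105,0.0816,0],"rot":[0,0,-23]},
    {"gripper":1,"linear":[0.131,0.102,0],"rot":[0,0,-28.75]},
  ],
)

```text
time_s: 20.65
tcp_pos: [536.0, -258.9, 125.7]
orientation: [0.435, 0.9, 0.0, -0.001]
contact_force: [0.1, 0.2, 0.1]
opening: 0.127
grasp_force: 15.0
```

arm_command(
  moves=[
    {"gripper":1,"linear":[0.03,0.024,0],"rot":[0,0,-6.5]},
    {"gripper":1,"linear":[0.06,0.048,0],"rot":[0,0,-13]},
    {"gripper":1,"linear":[0.09,0.07,0],"rot":[0,0,-20]},
    {"gripper":1,"linear":[0.115,0.09,-0.01],"rot":[0,0,-26]},
    {"gripper":1,"linear":[0.131,0.102,-0.03],"rot":[0,0,-28.75]},
  ],
)

```text
time_s: 21.15
tcp_pos: [669.2, -156.5, 96.7]
orientation: [0.644, 0.765, 0.001, 0.001]
contact_force: [0.0, -1.1, -0.4]
opening: 0.126
grasp_force: 15.0
```

arm_command(
  moves=[
    {"gripper":1,"linear":[0,0,-0.02],"rot":[0,0,0]},
    {"gripper":1,"linear":[0,0,-0.03],"rot":[0,0,0]},
    {"gripper":1,"linear":[0,0,-0.03],"rot":[0,0,0]},
    {"gripper":1,"linear":[0,0,-0.03],"rot":[0,0,0]},
    {"gripper":1,"linear":[0,0,-0.03],"rot":[0,0,0]},
  ],
)

```text
time_s: 21.65
tcp_pos: [667.3, -159.0, 68.5]
orientation: [0.644, 0.765, 0.0, 0.001]
contact_force: [-0.1, -0.9, -0.8]
opening: 0.123
grasp_force: 15.0
```

Run:
```python
from m import *
s=snap('side')
st=sensors.get_state(); print(st['tcp_pos'],st['orientation'],st['time_s'],st['opening'])
cv2.imwrite('pics/g10.png',cv2.resize(s['image'][130:230,140:300],None,fx=4.5,fy=4.5))
```

```text
[ 667.42954062 -158.93132391   68.72409367] [6.43897714e-01 7.65110778e-01 4.09981468e-04 1.03150674e-03] 21.7 0.12679613062018097
```

View pics/g10.png

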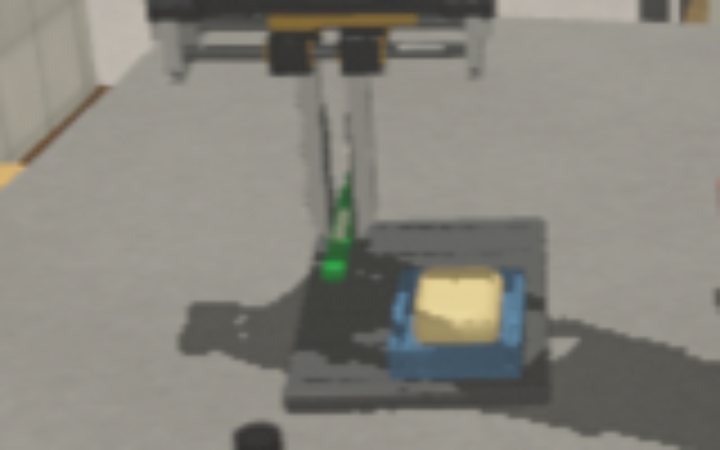

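The toothbrush hangs along the strip behind the dish, and the finger clears the dish.

arm_command(
  moves=[
    {"gripper":1,"linear":[0.001,0,-0.025],"rot":[0,0,0]},
    {"gripper":1,"linear":[0.001,0,-0.04],"rot":[0,0,0]},
    {"gripper":1,"linear":[0.001,0,-0.0475],"rot":[0,0,0]},
    {"gripper":1,"linear":[0.001,0,-0.0475],"rot":[0,0,0]},
    {"gripper":1,"linear":[0.001,0,-0.0475],"rot":[0,0,0]},
  ],
)

```text
time_s: 22.2
tcp_pos: [668.1, -158.4, 20.4]
orientation: [0.644, 0.765, 0.0, 0.0]
contact_force: [0.6, -0.2, 0.0]
opening: 0.128
grasp_force: 15.0
```

arm_command(
  moves=[
    {"gripper":0.53,"linear":[0,0,0],"rot":[0,0,0]},
    {"gripper":0.53,"linear":[0,0,0],"rot":[0,0,0]},
    {"gripper":0.53,"linear":[0,0,0],"rot":[0,0,0]},
    {"gripper":0.53,"linear":[0,0,0],"rot":[0,0,0]},
    {"gripper":0.53,"linear":[0,0,0.02],"rot":[0,0,0]},
  ],
)

```text
time_s: 22.7
tcp_pos: [665.5, -157.5, 37.3]
orientation: [0.644, 0.765, -0.001, -0.003]
contact_force: [-0.0, -0.4, -0.3]
opening: 0.235
grasp_force: 0.0
```

arm_command(
  moves=[
    {"gripper":0.53,"linear":[0,0,0.03],"rot":[0,0,0]},
    {"gripper":0.53,"linear":[0,0,0.06],"rot":[0,0,0]},
    {"gripper":-0.3,"linear":[0,0,0.1],"rot":[0,0,0]},
    {"gripper":-0.9,"linear":[-0.04,-0.01,0.1],"rot":[0,0,0]},
    {"gripper":-0.9,"linear":[-0.08,-0.02,0.1],"rot":[0,0,0]},
  ],
)

```text
time_s: 23.2
tcp_pos: [588.2, -178.6, 141.2]
orientation: [0.643, 0.766, 0.0, 0.001]
contact_force: [-1.3, -1.0, -0.2]
opening: 0.451
grasp_force: 0.0
```

arm_command(
  moves=[
    {"gripper":-0.9,"linear":[-0.04,-0.01,0],"rot":[0,0,0]},
    {"gripper":-0.9,"linear":[-0.08,-0.02,0],"rot":[0,0,0]},
    {"gripper":-0.9,"linear":[-0.12,-0.03,0],"rot":[0,0,0]},
    {"gripper":-0.9,"linear":[-0.156,-0.043,0],"rot":[0,0,0]},
    {"gripper":-0.9,"linear":[-0.156,-0.043,0],"rot":[0,0,0]},
  ],
)

```text
time_s: 23.7
tcp_pos: [427.1, -221.1, 139.8]
orientation: [0.645, 0.764, -0.001, -0.002]
contact_force: [0.5, -0.4, -0.8]
opening: 0.877
grasp_force: 0.0
```

Run:
```python
from m import *
s=snap('top'); im=s['image']
st=sensors.get_state(); print(st['tcp_pos'],st['orientation'],st['time_s'],st['opening'])
for c in comps(s,(35,60,40),(90,255,255),15,(290,100,415,200)): print('tb',fit(s,c,20))
c=comps(s,(95,80,60),(115,255,255),100,(305,140,360,185))[0]; print('dish',fit(s,c,32-12+12))
cv2.imwrite('pics/g11.png',cv2.resize(im[105:255,290:410],(480,600)))
```

```text
[ 429.96714205 -221.27262022  140.0949741 ] [ 6.44686520e-01  7.64446939e-01 -7.71815387e-05 -4.03617467e-04] 23.75 0.9210585924468375
tb [669.3, -163.3, 149.4, 13.3, -80.6]
tb [517.5, -309.9, 51.8, 24.1, -63.6]
dish [598.5, -130.4, 99.1, 68.9, -81.0]
```

View pics/g11.png

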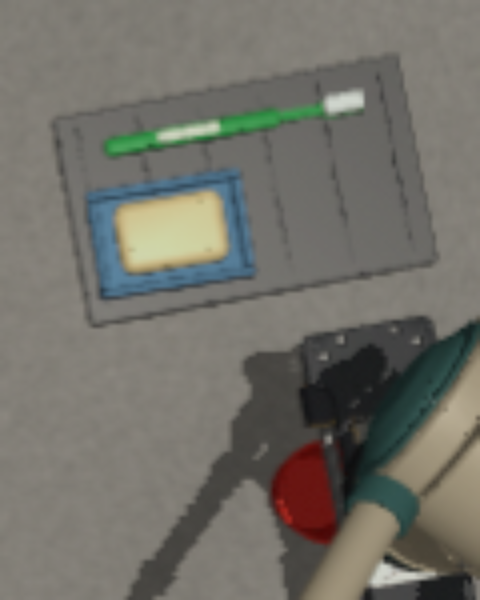

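The toothbrush is on the strip, bristles up, and the dish hasn't moved. For the cup I'll grip diagonally to clear both the dish and the brush, after checking its centre with the full red hue range.

arm_command(
  moves=[
    {"gripper":-1,"linear":[0,0,0],"rot":[0,0,-8]},
    {"gripper":-1,"linear":[0,0,0],"rot":[0,0,-16]},
    {"gripper":-1,"linear":[0,0,0],"rot":[0,0,-24]},
    {"gripper":-1,"linear":[0,0,0],"rot":[0,0,-32]},
    {"gripper":-1,"linear":[0,0,0],"rot":[0,0,-40]},
  ],
)

```text
time_s: 24.25
tcp_pos: [433.4, -221.0, 139.9]
orientation: [0.868, 0.497, 0.0, 0.0]
contact_force: [-0.6, 0.2, -1.4]
opening: 1.003
grasp_force: 0.0
```

arm_command(
  moves=[
    {"gripper":-1,"linear":[0,0,0],"rot":[0,0,-5]},
    {"gripper":-1,"linear":[0,0,0],"rot":[0,0,-5]},
    {"gripper":-1,"linear":[0,0,0],"rot":[0,0,-5]},
  ],
)

```text
time_s: 24.55
tcp_pos: [432.8, -221.0, 139.9]
orientation: [0.887, 0.462, 0.0, -0.0]
contact_force: [0.1, 0.3, -0.1]
opening: 1.003
grasp_force: 0.0
```

Run:
```python
from m import *
st=sensors.get_state(); print(st['tcp_pos'],st['orientation'],st['time_s'],st['opening'])
s=snap('top'); s['image']=cv2.imread('pics/top0.png')
im=s['image'].astype(int); m=((im[...,2]>im[...,1]+40)&(im[...,2]>im[...,0]+40)).astype(np.uint8)*255; k=np.zeros_like(m); k[200:255,345:400]=255; m&=k
c=max(cv2.findContours(m,0,1)[0],key=cv2.contourArea).reshape(-1,2); w=np.array([at(s,u,v,75) for u,v in c]); print(fit(s,c,75),w.min(0),w.max(0))
```

```text
[ 432.82518132 -221.01380323  139.85676773] [ 8.86897891e-01  4.61965494e-01  1.14731005e-04 -1.56187254e-06] 24.55 1.0031147171577013
[432.3, -222.6, 66.2, 65.0, 62.9] [ 401.16052826 -256.50999914   75.        ] [ 464.99154475 -188.21749138   75.        ]
```

Cup centre is (432.5,-222.3), so I descend with a 1 mm y shift and grip gently.

arm_command(
  moves=[
    {"gripper":-1,"linear":[0,-0.001,-0.04],"rot":[0,0,0]},
    {"gripper":-1,"linear":[0,-0.001,-0.075],"rot":[0,0,0]},
    {"gripper":-1,"linear":[0,-0.001,-0.09],"rot":[0,0,0]},
    {"gripper":-1,"linear":[0,-0.001,-0.09],"rot":[0,0,0]},
    {"gripper":-1,"linear":[0,-0.001,-0.09],"rot":[0,0,0]},
  ],
  squeeze=10,
)

```text
time_s: 25.1
tcp_pos: [432.5, -222.4, 50.3]
orientation: [0.887, 0.461, 0.0, 0.0]
contact_force: [0.4, -0.1, -0.2]
opening: 1.0
grasp_force: 0.0
```

arm_command(
  moves=[
    {"gripper":1,"linear":[0,0,0],"rot":[0,0,0]},
    {"gripper":1,"linear":[0,0,0],"rot":[0,0,0]},
    {"gripper":1,"linear":[0,0,0],"rot":[0,0,0]},
    {"gripper":1,"linear":[0,0,0],"rot":[0,0,0]},
    {"gripper":1,"linear":[0,0,0],"rot":[0,0,0]},
  ],
)

```text
time_s: 25.6
tcp_pos: [432.2, -222.4, 50.5]
orientation: [0.888, 0.461, 0.0, 0.0]
contact_force: [-0.5, 0.4, 3.2]
opening: 0.702
grasp_force: 10.0
```

arm_command(
  moves=[
    {"gripper":1,"linear":[0,0,0.015],"rot":[0,0,0]},
    {"gripper":1,"linear":[0,0,0.04],"rot":[0,0,0]},
    {"gripper":1,"linear":[0,0,0.07],"rot":[0,0,0]},
    {"gripper":1,"linear":[0,0,0.07],"rot":[0,0,0]},
    {"gripper":1,"linear":[0,0,0.07],"rot":[0,0,0]},
  ],
)

```text
time_s: 26.1
tcp_pos: [432.0, -222.3, 120.1]
orientation: [0.888, 0.461, 0.0, 0.0]
contact_force: [-0.8, 0.1, 0.2]
opening: 0.698
grasp_force: 10.0
```

arm_command(
  moves=[
    {"gripper":1,"linear":[0.03,-0.003,0],"rot":[0,0,0]},
    {"gripper":1,"linear":[0.07,-0.006,0],"rot":[0,0,0]},
    {"gripper":1,"linear":[0.11,-0.01,0],"rot":[0,0,0]},
    {"gripper":1,"linear":[0.15,-0.013,0],"rot":[0,0,0]},
    {"gripper":1,"linear":[0.185,-0.0162,0],"rot":[0,0,0]},
  ],
)

```text
time_s: 26.6
tcp_pos: [617.8, -237.9, 117.4]
orientation: [0.887, 0.461, -0.001, -0.001]
contact_force: [-0.5, -0.2, -0.1]
opening: 0.697
grasp_force: 10.0
```

arm_command(
  moves=[
    {"gripper":1,"linear":[0,0,0],"rot":[0,0,0]},
    {"gripper":1,"linear":[0,0,-0.02],"rot":[0,0,0]},
    {"gripper":1,"linear":[0,0,-0.035],"rot":[0,0,0]},
    {"gripper":1,"linear":[0,0,-0.035],"rot":[0,0,0]},
    {"gripper":1,"linear":[0,0,-0.035],"rot":[0,0,0]},
  ],
)

```text
time_s: 27.1
tcp_pos: [615.6, -238.0, 83.8]
orientation: [0.888, 0.461, -0.001, -0.001]
contact_force: [0.3, -0.2, -1.0]
opening: 0.697
grasp_force: 10.0
```

Run:
```python
from m import *
st=sensors.get_state(); print(st['tcp_pos'],st['orientation'],st['time_s'],st['opening'])
s=snap('side'); cv2.imwrite('pics/g12.png',cv2.resize(s['image'][130:230,140:300],None,fx=4.5,fy=4.5))
```

```text
[ 615.62377017 -238.01209353   83.82009892] [ 0.88756539  0.4606794  -0.00088784 -0.00117289] 27.1 0.6969966706582942
```

View pics/g12.png

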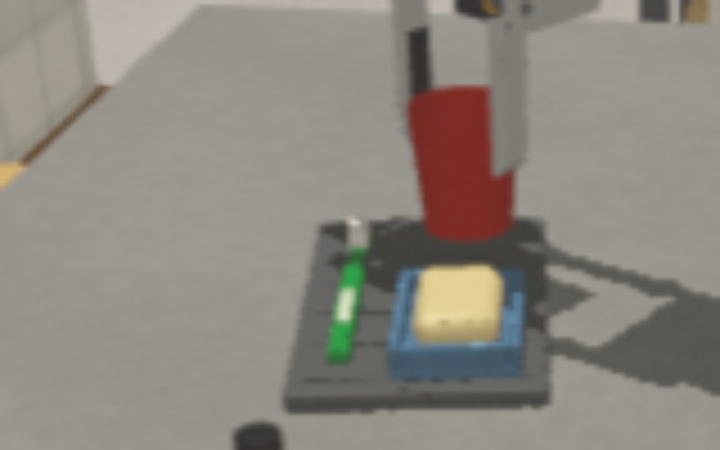

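The cup hangs upright right of the dish and clear of the brush. I lower and release it.

arm_command(
  moves=[
    {"gripper":1,"linear":[0,0,-0.01],"rot":[0,0,0]},
    {"gripper":1,"linear":[0,0,-0.018],"rot":[0,0,0]},
    {"gripper":1,"linear":[0,0,-0.0225],"rot":[0,0,0]},
    {"gripper":1,"linear":[0,0,-0.0225],"rot":[0,0,0]},
    {"gripper":1,"linear":[0,0,-0.0225],"rot":[0,0,0]},
  ],
)

```text
time_s: 27.65
tcp_pos: [617.0, -238.4, 62.3]
orientation: [0.888, 0.461, 0.0, 0.0]
contact_force: [-1.0, -0.2, -0.5]
opening: 0.698
grasp_force: 10.0
```

arm_command(
  moves=[
    {"gripper":-0.8,"linear":[0,0,0],"rot":[0,0,0]},
    {"gripper":-0.8,"linear":[0,0,0],"rot":[0,0,0]},
    {"gripper":-0.8,"linear":[0,0,0],"rot":[0,0,0]},
    {"gripper":-0.8,"linear":[0,0,0],"rot":[0,0,0]},
    {"gripper":-0.8,"linear":[0,0,0.02],"rot":[0,0,0]},
  ],
)

```text
time_s: 28.15
tcp_pos: [615.0, -237.5, 80.0]
orientation: [0.888, 0.461, -0.002, -0.002]
contact_force: [-0.0, -0.0, -0.1]
opening: 0.895
grasp_force: 0.0
```

arm_command(
  moves=[
    {"gripper":-0.8,"linear":[0,0,0.04],"rot":[0,0,0]},
    {"gripper":-0.8,"linear":[0,0,0.08],"rot":[0,0,0]},
    {"gripper":-0.8,"linear":[-0.04,-0.02,0.1],"rot":[0,0,0]},
    {"gripper":-0.8,"linear":[-0.08,-0.04,0.1],"rot":[0,0,0]},
    {"gripper":-0.8,"linear":[-0.12,-0.06,0.1],"rot":[0,0,0]},
  ],
)

```text
time_s: 28.65
tcp_pos: [496.3, -299.1, 183.7]
orientation: [0.887, 0.461, 0.0, 0.001]
contact_force: [-0.5, -1.0, -0.1]
opening: 0.902
grasp_force: 0.0
```

arm_command(
  moves=[
    {"gripper":-0.8,"linear":[-0.04,-0.025,0],"rot":[0,0,0]},
    {"gripper":-0.8,"linear":[-0.08,-0.05,0],"rot":[0,0,0]},
    {"gripper":-0.8,"linear":[-0.12,-0.075,0],"rot":[0,0,0]},
    {"gripper":-0.8,"linear":[-0.16,-0.1,0],"rot":[0,0,0]},
    {"gripper":-0.8,"linear":[-0.16,-0.1,0],"rot":[0,0,0]},
  ],
)

```text
time_s: 29.15
tcp_pos: [332.6, -401.2, 182.8]
orientation: [0.889, 0.458, -0.001, 0.0]
contact_force: [0.1, 1.1, -0.5]
opening: 0.9
grasp_force: 0.0
```

arm_command(
  moves=[
    {"gripper":-0.8,"linear":[0,0,0],"rot":[0,0,0]},
    {"gripper":-0.8,"linear":[0,0,0],"rot":[0,0,0]},
    {"gripper":-0.8,"linear":[0,0,0],"rot":[0,0,0]},
  ],
)

```text
time_s: 29.45
tcp_pos: [338.2, -397.6, 182.5]
orientation: [0.887, 0.462, 0.0, -0.0]
contact_force: [-0.5, 0.5, 0.2]
opening: 0.901
grasp_force: 0.0
```

Run:
```python
from m import *
s=snap('top'); 
im=s['image'].astype(int); m=((im[...,2]>im[...,1]+40)&(im[...,2]>im[...,0]+40)&(im[...,1]<70)).astype(np.uint8)*255; k=np.zeros_like(m); k[120:200,330:410]=255; m&=k
c=max(cv2.findContours(m,0,1)[0],key=cv2.contourArea).reshape(-1,2); print('cup',fit(s,c,87))
def L(n,w,C,yaw):
    a=np.radians(yaw); d=np.array(w)-C; print(n,(np.cos(a)*d[0]+np.sin(a)*d[1]).round(1),(-np.sin(a)*d[0]+np.cos(a)*d[1]).round(1))
S=np.array([629.4,-180.5]); L('cup',fit(s,c,87)[:2],S,9.9)
for c in comps(s,(35,60,40),(90,255,255),100,(290,100,415,200)): print('tb',fit(s,c,20))
for k,(lo,hi,z,roi) in dict(dish=((95,80,60),(115,255,255),32,(305,140,360,185)),cap=((0,0,0),(179,255,60),76,(230,130,262,160)),nb=((8,60,120),(25,255,255),30,(180,205,220,260)),jar=((100,120,60),(125,255,255),53,(200,120,245,180))).items(): print(k,fit(s,comps(s,lo,hi,15,roi)[0],z))
cv2.imwrite('pics/g13.png',cv2.resize(s['image'][90:280,110:420],None,fx=2.5,fy=2.5))
```

```text
cup [615.1, -237.3, 67.9, 66.5, 89.3]
cup -23.9 -53.5
tb [669.3, -163.3, 149.4, 13.3, -80.6]
dish [598.5, -130.4, 99.1, 68.9, -81.0]
cap [639.5, 93.5, 20.2, 16.7, 26.3]
nb [419.2, 214.6, 89.9, 38.3, -15.6]
jar [635.8, 159.7, 41.7, 41.5, 45.0]
```

View pics/g13.png

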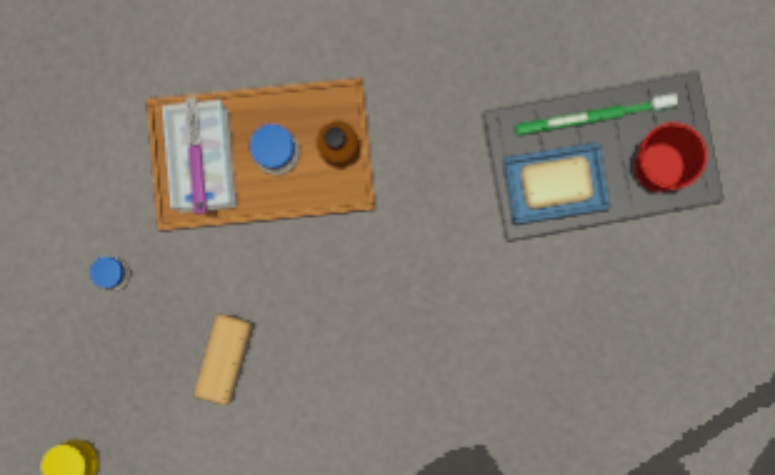

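Everything is in place: the cup is at stone (-24,-54) and the brush at about (42,0). The items that had to stay put haven't moved.

```bash
python3 -c "
from station import order
print(order.close_job())"
```

```text
the job is handed in; nothing more can be done
None
```

I placed all five things, released them and handed the job in. My last camera check put each within its limits and the soap dish, bottle and nail brush where they started; the judge returned no verdict.

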